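Fit the right nesting board into the insect hotel

ROBOT

A 7-joint arm with a two-finger parallel gripper is mounted at the origin on the work surface. World frame = base frame: x ahead of the robot, y to its left, z up, the work surface at z = 0. Lengths are in m, angles in rad, forces in N, time in s.
With the tool pointing down it reaches from about 0.4 to 0.85 m from the base axis. Payload 4.5 kg.
Tool frame: the origin (TCP) lies midway between the tips of the shut fingers; the grasp point (between the pads) lies 19 mm behind it; x points along the fingers, y is the direction in which the jaws open and shut, and the axes are right-handed (so a half turn about x gives the same grasp; the last joint's range is limited). The gripper opens to 88 mm and grips with 3 to 60 N. Pads are 18 mm wide; open, the fingers measure 123 mm over their backs; the gripper's body (75 mm by 187 mm) begins 45 mm behind the grasp point.
Start: joints at [-1.146, 0.689, -0.195, 1.565, 0.157, 0.902, -0.215], TCP at [0.238, 0.578, 0.239] pointing down, gripper open.
Joint ranges: [-3.01, 3.01], [-0.46, 2.08], [-1.47, 1.51], [0.13, 2.56], [-1, 4.14], [0.04, 2.09], [-2.66, 2.66]. Speed limits (rad/s): [2.57, 2.57, 3.14, 3.14, 3.14, 3.14, 3.14].

INTERFACE

Orientations are given as a unit quaternion [x, y, z, w].
In Python, from plant import r gives the robot as it stands.
- The arm moves only by the tool arm_command, never from a script. Its argument "plan" is a list of rows, each a list of 5 numbers: the finger opening in m, from 0 to 0.0881, then the shift along the tool's x, y, z in m, then the turn about the tool's x in rad. In form: [[grip, dx, dy, dz, roll], ...]. A call has 1 to 12 rows; each row shifts and turns the commanded pose from where the row before left it, along the tool's axes as they then stand; what a row does not reach is not made up. A row lasts 1/8 s, in which the tool goes at most 62.5 mm and 10.7 degrees, less where a joint would pass 70% of its speed; a pose out of reach is approached as far as the arm can. A call is refused whole if a number of a shift passes 0.0625 or a number of a turn 0.188, either way. A call with a gripper value outside its range is refused whole. The fingers move at their own pace and stop on an object; "force" is the grip in N (left out, the last holds). Time passes only in rows, so rows that do not move let the fingers close. It gives the time, the measured TCP pose, the force and the opening at its end, in the units of the state.
- r.get_state(): the state, without advancing time (a new reading comes with each control period).
- r.snapshot(name): name is "scene" or "top" or "wrist"; returns (picture, depth): 480x640x3 uint8, red, green, blue; 480x640 float32, m along the optical axis (not along the pixel's ray), 0 where there is no reading.
- r.calibration(name): a dict with "fx", "fy", "cx", "cy" (pixels), "k1" (the pictures are not rectified: a ray, as slopes to the right and down, at radius r is drawn at 1 + k1 r^2 times it, then the intrinsics apply), "eye" and "orientation" of the camera in the world; the wrist camera has in their place "mount" (4x4, takes a point from camera to tool coordinates, whose origin is the TCP and whose axes are the tool frame's). Camera axes: x right, y down, z forward; pixel columns grow to the right and rows downward; lengths in m; the calibration is good to about 2 mm. A picture is of the moment at which its call begins: read the wrist's pose just before it. calibration takes no time and is no camera call.
- r.finish_job(): hands the job in, once; it reports no verdict.
The state is a dict: "clock": time; "q": joint angles; "qd": joint speeds; "joint_torque": joint torques, N m; "tool_pos": TCP position; "eef_rot": TCP orientation; "contact_force": force on the tool from outside, world axes, zero at the start; "moment": the same for the moment, N m; "opening": opening from 0.0 (shut) to 1.0 (fully open).
Only numpy, scipy, OpenCV 4.12 (cv2) and the standard library are available. Lean on these libraries where they do the work, as an engineer would, in place of code of your own. Each camera call takes 0.05 s, during which the arm holds its last target.

TASK

One nesting board is still missing from the pink and purple insect hotel lying on the table. The three boards in the wooden rack look alike but are 10, 13 and 16 mm thick: pinch them to find the 13 mm one, push that one down into the empty gap between the wood and the yellow sprung bar until it is fully home and the red catch has sprung back over it, then let go. Press firmly but not harshly (the hotel must never take more than about 45 N), and do not disturb the paint jar, the cup or the brush.

Things in the scene. Friction and masses are not known exactly. Their poses are not given: they have to be found in the camera images.
- hotel: Insect hotel: fixed house-shaped wooden box lying on its back, open face up, about 205 x 200 mm, nothing in it over 60 mm above the table, gable to its +x. Origin on the table below the centre of the empty gap; z up. The gap runs along x, its width along y.
- gap (a point): Centre of the underside of the 13 mm board when fully home: on the gap's hard floor, 22 mm above the table. Axes as the hotel's: board length along x (either way round), thickness along y. Walls at x = +-42.5 mm; fixed wooden face at y = -6.5 mm, yellow bar's face at y = +4 mm when free (10.5 mm apart). The push needed is about 5 to 20 N, rising sharply at the floor.
- gap_mouth (a point): 28 mm above gap, level with the top of the wood (50 mm above the table); same axes. Lead-ins at the mouth: fixed face slopes back 4 mm over its top 6 mm, yellow bar 6 mm over its top 10 mm, -x end 4 mm over 6 mm. Best entered with the board centred about 1 mm to +y, clear of the fixed face. A board fully home has its tab standing 30 mm above this point.
- retainer (a joint): Yellow sprung bar, the +y side of the gap: 0 when free, up to 0.007 m as it is wedged aside to +y (spring 1300 N/m). About 0.0025 with the 13 mm board in, 0 with the 10 mm one, 0.0055 with the 16 mm one.
- catch (a joint): Red spring catch at the gap's +x end, top 60 mm above the table: 0 when out over the gap, up to 0.008 m pushed back to +x (600 N/m, 1 mm preload). Its steeply bevelled nose overhangs the gap's end by 5 mm; the tongue pushes it back 2 to 5 mm all the way down, and it springs back to 0 over the tongue when the board is within 1.5 mm of home. A caught board cannot be pulled out.
- rack: Fixed wooden rack, 110 x 200 mm, 22 mm high, three slots 65 mm apart along its y; origin on the table below its middle, z up. Each slot holds a light-wood board on its long edge: tongue 82 mm long, 24 mm high; finger tab 40 mm long, 34 mm high centred above it (58 mm in all), one thickness throughout (10, 13 or 16 mm, differently placed at every start), 35 to 70 g.
- place0 (a point): Centre of the floor of the rack's +y slot, 8 mm above the table: the underside of one board is centred here at the start, its length along x, thickness along y; z up. Slot 18 mm wide, 86 mm long, 14 mm deep; the board's tab (24 to 58 mm above this point) is free to be pinched across y and lifted straight up. A pinch may read up to 1 mm thin.
- place1 (a point): Centre of the floor of the rack's middle slot, 8 mm above the table: the underside of one board is centred here at the start, its length along x, thickness along y; z up. Slot 18 mm wide, 86 mm long, 14 mm deep; the board's tab (24 to 58 mm above this point) is free to be pinched across y and lifted straight up. A pinch may read up to 1 mm thin.
- place2 (a point): Centre of the floor of the rack's -y slot, 8 mm above the table: the underside of one board is centred here at the start, its length along x, thickness along y; z up. Slot 18 mm wide, 86 mm long, 14 mm deep; the board's tab (24 to 58 mm above this point) is free to be pinched across y and lifted straight up. A pinch may read up to 1 mm thin.
- cup: Blue plastic cup, 70 mm across, 85 mm high, open top; bystander; origin under its centre.
- paint_jar: Orange paint jar with a white cap, 60 mm across, 80 mm high; bystander; origin under its centre.
- brush: Paint brush lying flat, 180 mm long; bystander; origin under its middle.

How it is judged:
By the outcome, as a careful person would: the job done as asked, in the order asked, and still so for the second after the job is handed in, with the robot touching nothing.
It also fails if it takes over 58 s, if anything falls off the work surface, if the arm or the gripper's body presses on something with over 40 N, if the wrist force passes 120 N, or if a joint passes its speed limit or range.

## Working session

There is one attempt and no reset: what is moved stays moved. The work goes in short steps, Python scripts to look and compute and a tool call to move; the robot and the scene stay as the last step left them, time stands still between calls to the robot, and variables do not carry over. Pictures are saved under pics/ and viewed, and the job is handed in when it is done.

Besides the shell and the picture viewer there is one more tool, called after "Emit:" by a JSON object that holds its "fn" and its "kwargs". arm_command: Moves the arm, as the interface text tells. Its arguments: {"type":"object","properties":{"plan":{"type":"array","items":{"type":"array","items":{"type":"number"}}},"force":{"type":"number"}},"required":["plan"]}

```bash
ls; mkdir -p pics; python3 - <<'E'
from plant import r
import cv2,numpy as np,json
print(r.get_state())
for n in("scene","top"):
    p,d=r.snapshot(n); cv2.imwrite(f"pics/{n}0.png",p[:,:,::-1]); np.save(f"pics/{n}0.npy",d)
    print(n,r.calibration(n))
print(r.calibration("wrist"))
E
```

```text
pics
{'clock': 0.0, 'q': array([-1.14623767,  0.68997466, -0.19451064,  1.56637026,  0.15729694,
        0.90247815, -0.21507021]), 'qd': array([-1.70769144e-04,  5.35088364e-05, -9.95952580e-04,  3.12851979e-04,
        8.31795983e-04, -6.09763051e-04,  5.63284638e-04]), 'joint_torque': array([ 8.67024446e-04, -5.27557397e+01, -1.26715131e+00, -1.53438538e+01,
       -5.28113788e-02,  6.43694933e-03,  1.73166095e-04]), 'tool_pos': array([0.23785863, 0.57727546, 0.23790877]), 'eef_rot': array([ 0.13659218,  0.6937408 , -0.13788289,  0.69358099]), 'contact_force': array([ 0.12459594,  0.32647576, -0.54151305]), 'moment': array([-0.00929771,  0.02682927,  0.0982974 ]), 'opening': 1.0001284666606909}
scene {'fx': 474.6353390356082, 'fy': 474.6353390356082, 'cx': 325.663255722489, 'cy': 238.91544742448036, 'k1': -0.0920539918059347, 'eye': array([ 0.90989504, -0.46168276,  0.71304021]), 'orientation': array([ 0.89490796,  0.29080268, -0.09805723, -0.32397271])}
top {'fx': 453.7700738404146, 'fy': 453.7700738404146, 'cx': 319.2030316929765, 'cy': 242.3794581024482, 'k1': -0.08976348167932958, 'eye': array([ 0.51735282, -0.0483482 ,  0.80502613]), 'orientation': array([ 0.71098698, -0.70235363,  0.01614954, -0.03059553])}
{'fx': 397.86447507341603, 'fy': 397.86447507341603, 'cx': 320.0385513891558, 'cy': 240.40654799190781, 'k1': -0.07500691728238686, 'mount': array([[-3.08415522e-04, -3.04643040e-01,  9.52466547e-01,
        -1.45688218e-01],
       [ 9.99999601e-01, -8.92179324e-04,  3.84466813e-05,
         1.60817799e-03],
       [ 8.38058446e-04,  9.52466179e-01,  3.04643193e-01,
        -7.95442926e-02],
       [ 0.00000000e+00,  0.00000000e+00,  0.00000000e+00,
         1.00000000e+00]])}
```

View pics/top0.png

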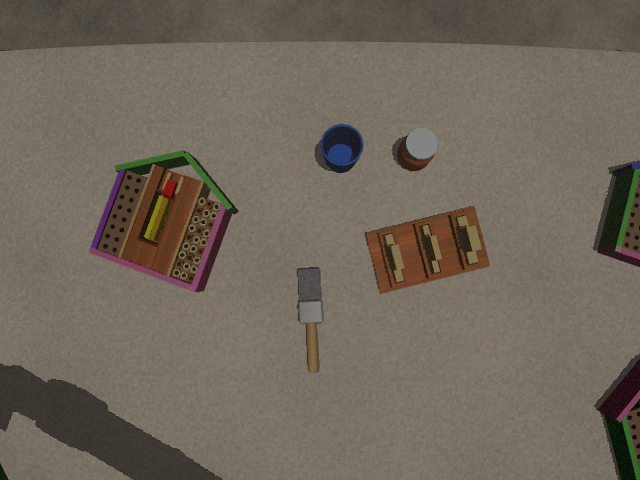

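View pics/scene0.png

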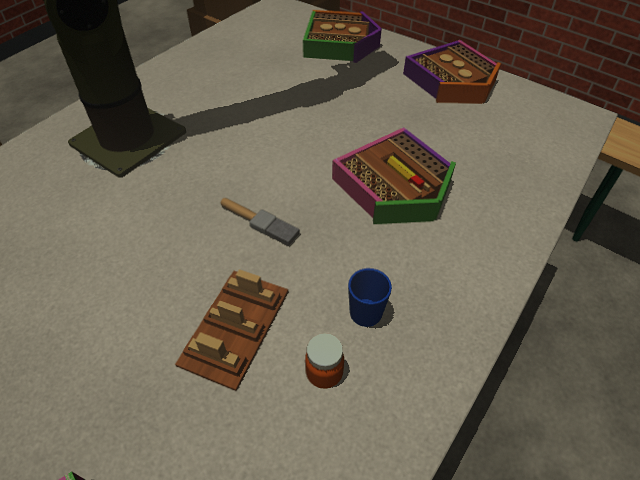

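The top view shows the hotel at left, with its yellow bar near (158,218) and red catch near (169,187). The rack is at right around (427,250), with its three tabs near (394,258), (430,248) and (468,238). The cup (342,148), jar (417,148) and brush (311,320) stand apart.

```bash
cat > h.py <<'E'
import numpy as np,cv2
from scipy.spatial.transform import Rotation as R
from plant import r
def cam(name,st=None):
    c=r.calibration(name)
    K=np.array([[c['fx'],0,c['cx']],[0,c['fy'],c['cy']],[0,0,1.]])
    if name=='wrist':
        T=np.eye(4);T[:3,:3]=R.from_quat(st['eef_rot']).as_matrix();T[:3,3]=st['tool_pos'];M=T@c['mount']
        return K,c['k1'],M[:3,3],M[:3,:3]
    return K,c['k1'],np.array(c['eye']),R.from_quat(c['orientation']).as_matrix()
def rays(C,px):
    K,k1,e,A=C
    px=np.asarray(px,float).reshape(-1,1,2)
    u=cv2.undistortPoints(px,K,np.array([k1,0,0,0.]),None,None,None,(3,50,1e-12)) if False else cv2.undistortPoints(px,K,np.array([k1,0,0,0.]))
    d=np.c_[u[:,0],np.ones(len(u))]@A.T
    return e,d
def onz(C,px,z):
    e,d=rays(C,px); z=np.asarray(z,float)
    return e+d*((z-e[2])/d[:,2])[:,None]
def proj(C,P):
    K,k1,e,A=C
    p=(np.asarray(P,float).reshape(-1,3)-e)@A; s=p[:,:2]/p[:,2:]
    s=s*(1+k1*(s**2).sum(1,keepdims=True)); return s@K[:2,:2].T+K[:2,2]
E
python3 - <<'E'
from h import *
t=cv2.imread('pics/top0.png');hs=cv2.cvtColor(t,cv2.COLOR_BGR2HSV)
for p in [(394,262),(430,250),(378,262),(410,270),(445,240),(160,215),(170,187),(155,180),(207,184),(211,280),(142,265)]: print(p,hs[p[1],p[0]])
c=t[140:300,80:250];cv2.imwrite('pics/hz.png',cv2.resize(c,None,fx=4,fy=4)[:600])
c=t[200:300,355:500];cv2.imwrite('pics/rz.png',cv2.resize(c,None,fx=5.5,fy=5.5))
E
```

```text
(394, 262) [ 20 103  82]
(430, 250) [ 13 122  48]
(378, 262) [ 12 160 107]
(410, 270) [ 12 176 103]
(445, 240) [ 11 173 103]
(160, 215) [ 22 214 113]
(170, 187) [  3 223 128]
(155, 180) [ 13 174  97]
(207, 184) [ 50 157  99]
(211, 280) [ 20  46 127]
(142, 265) [ 11 165  88]
```

View pics/hz.png

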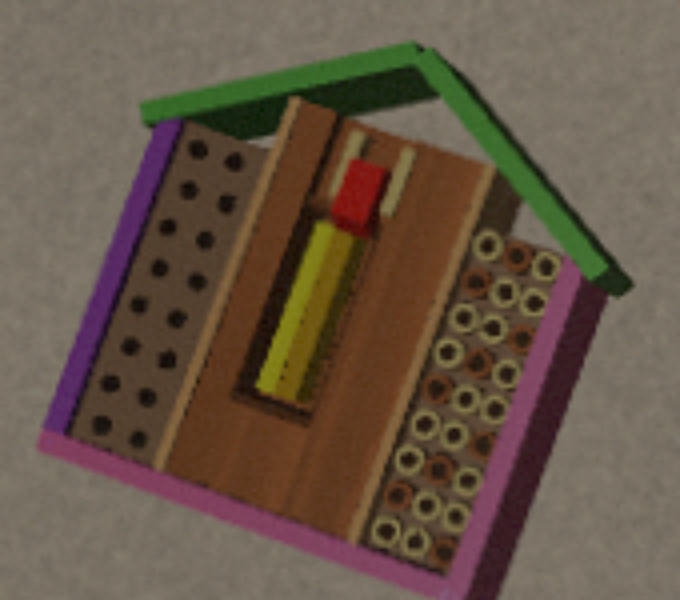

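View pics/rz.png

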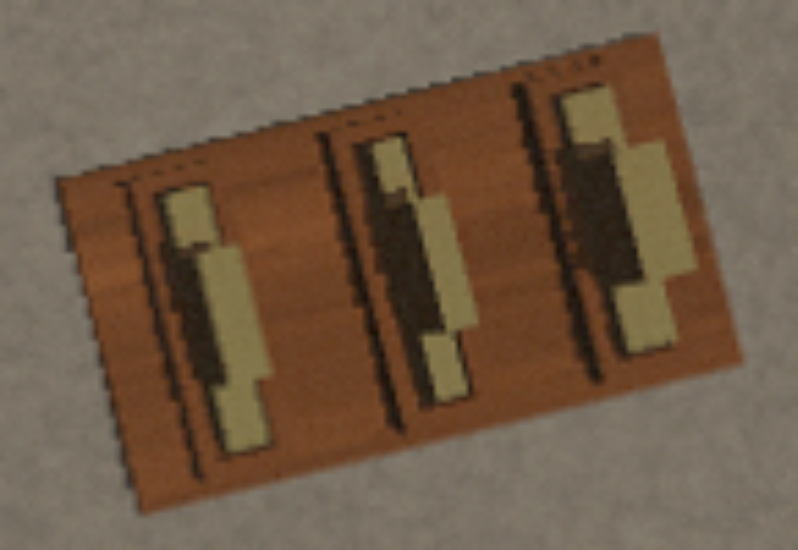

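```bash
python3 - <<'E'
from h import *
C=cam('top');S=cam('scene')
t=cv2.imread('pics/top0.png');hs=cv2.cvtColor(t,cv2.COLOR_BGR2HSV)
rk=cv2.inRange(hs,(5,90,30),(25,255,255));rk[:, :355]=0;rk[:,500:]=0;rk[:195]=0;rk[300:]=0
rk=cv2.morphologyEx(rk,cv2.MORPH_CLOSE,np.ones((9,9)))
c=max(cv2.findContours(rk,0,2)[0],key=cv2.contourArea)
b=cv2.boxPoints(cv2.minAreaRect(c));print(b)
W=onz(C,b,np.full(4,.022));print(W.round(4),W.mean(0),[np.linalg.norm(W[i]-W[i-1]) for i in range(4)])
d=W-np.roll(W,1,0);print(np.degrees(np.arctan2(d[:,1],d[:,0])))
# board pixels: crop offset 355,200 scale 5.5
def tb(pts): return np.array(pts)/5.5+[355,200]
T={'L':[(197,250),(237,247),(271,372),(231,382)],'M':[(416,200),(444,196),(478,325),(448,331)],'R':[(611,148),(662,141),(695,265),(644,283)]}
for k,p in T.items():
    w=onz(C,tb(p)-.5,np.full(4,.066));m=w.mean(0);a=(w[2]+w[3]-w[0]-w[1])/2
    ya=np.degrees(np.arctan2(-a[1],-a[0]));n=np.array([-a[1],a[0],0])/np.linalg.norm(a)
    print(k,m.round(4),ya,np.linalg.norm(a),((w[1]+w[2]-w[0]-w[3])/2)@n)
st=r.get_state();A=R.from_quat(st['eef_rot']).as_matrix();print(A.round(3))
# yellow and red
for nm,lo,hi in(('y',(18,170,40),(32,255,255)),('r',(0,200,60),(6,255,255))):
    m=cv2.inRange(hs,lo,hi);m[:,250:]=0;m[:140]=0
    c=max(cv2.findContours(m,0,2)[0],key=cv2.contourArea)
    b=cv2.boxPoints(cv2.minAreaRect(c));w=onz(C,b,np.full(4,.05 if nm=='y' else .06));print(nm,b.round(1),w.round(4),w.mean(0))
def hz(pts): return np.array(pts)/4.+[80,140]-.5
# wood strip edges (light lines) z=.05?
for nm,p in (('left strip',[(293,98),(160,468)]),('right strip',[(492,170),(355,540)]),('gapR',[(370,235),(312,420)]),('gapbottom',[(235,398),(312,420)])):
    w=onz(C,hz(p),np.full(2,.05));d=w[0]-w[1];print(nm,w.round(4),np.degrees(np.arctan2(d[1],d[0])))
E
```

```text
[[364.353   232.41176]
 [474.7059  204.82355]
 [490.00003 266.00006]
 [379.64713 293.58826]]
[[ 0.5873 -0.1099  0.022 ]
 [ 0.638  -0.3029  0.022 ]
 [ 0.5315 -0.3287  0.022 ]
 [ 0.4822 -0.1369  0.022 ]] [ 0.55974986 -0.21961361  0.022     ] [np.float64(0.10851769641152059), np.float64(0.19953027206089508), np.float64(0.10959381324481873), np.float64(0.19798894626829144)]
[  14.41574684  -75.27667834 -166.38858359  104.41742351]
L [ 0.5449 -0.16    0.066 ] 15.020639833325811 0.03928327003167021 0.011987672169056104
M [ 0.5603 -0.2232  0.066 ] 14.163366303807663 0.03975421045207816 0.008799421246021833
R [ 0.5771 -0.2855  0.066 ] 13.94438193789347 0.039786410368072976 0.01596038768738444
[[-0.001  0.381  0.925]
 [-0.002  0.925 -0.381]
 [-1.    -0.002  0.   ]]
y [[143.  236.6]
 [158.2 194. ]
 [171.8 198.8]
 [156.5 241.5]] [[0.5736 0.2683 0.05  ]
 [0.6472 0.2444 0.05  ]
 [0.6389 0.2202 0.05  ]
 [0.5656 0.2441 0.05  ]] [0.6063036  0.24424072 0.05      ]
r [[161.7 196.8]
 [165.8 179. ]
 [175.8 181.3]
 [171.7 199.2]] [[0.6406 0.2343 0.06  ]
 [0.6711 0.2285 0.06  ]
 [0.6672 0.2108 0.06  ]
 [0.6367 0.2167 0.06  ]] [0.65389866 0.22259614 0.06      ]
left strip [[0.6996 0.2566 0.05  ]
 [0.5391 0.3087 0.05  ]] -17.997310172930522
right strip [[0.6681 0.1677 0.05  ]
 [0.5099 0.2217 0.05  ]] -18.85316715341589
gapR [[0.6399 0.2198 0.05  ]
 [0.5605 0.2422 0.05  ]] -15.720286367402137
gapbottom [[0.5695 0.2765 0.05  ]
 [0.5605 0.2422 0.05  ]] 75.305691355171
```

Emit:
{"fn": "arm_command", "kwargs": {"plan": [[0.088,0,0,0,-0.07],[0.088,0.0035,-0.026,0.053,0],[0.088,0.0035,-0.026,0.053,0],[0.088,0.0035,-0.026,0.053,0],[0.088,0.0035,-0.026,0.053,0],[0.088,0.0035,-0.026,0.053,0],[0.088,0.0035,-0.026,0.053,0],[0.088,0.0035,-0.026,0.053,0],[0.088,0.0035,-0.026,0.053,0],[0.088,0,0,0,0],[0.088,0,0,0,0]]}}

```text
clock: 1.48
tool_pos: [0.5741, 0.2473, 0.2103]
eef_rot: [0.113, 0.699, -0.113, 0.697]
contact_force: [-0.6, 0.0, 0.3]
opening: 0.999
```

```bash
cat > look.py <<'E'
from h import *
import sys,pickle
n=sys.argv[1]
st=r.get_state();p,d=r.snapshot('wrist');cv2.imwrite(f'pics/{n}.png',p[:,:,::-1]);pickle.dump((st,p,d),open(f'pics/{n}.pkl','wb'))
print(st['clock'],st['tool_pos'],st['eef_rot'],st['contact_force'],st['opening'],np.abs(st['qd']).max())
E
python3 look.py w1
```

```text
1.475 [0.57409134 0.24731913 0.21031218] [ 0.11303151  0.69858243 -0.1127282   0.69749467] [-0.6427893   0.02370198  0.30050847] 0.9989953036302186 0.0328407765053905
```

View pics/w1.png

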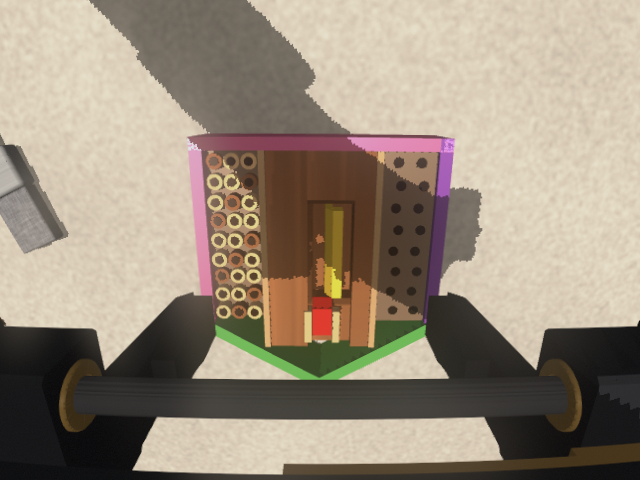

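The wrist view shows the hotel square to the tool. The gap and bar span about columns 308-354 and rows 201-295. The red catch is at (321,315). I'll zoom in for the edges.

```bash
python3 - <<'E'
import cv2
t=cv2.imread('pics/w1.png')
c=t[190:350,255:395];cv2.imwrite('pics/w1z.png',cv2.resize(c,None,fx=3.75,fy=3.75,interpolation=cv2.INTER_CUBIC))
c=cv2.convertScaleAbs(t[190:310,295:370],alpha=1.8,beta=20);cv2.imwrite('pics/w1y.png',cv2.resize(c,None,fx=5,fy=5,interpolation=cv2.INTER_CUBIC))
E
```

```text
(no output)
```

View pics/w1z.png

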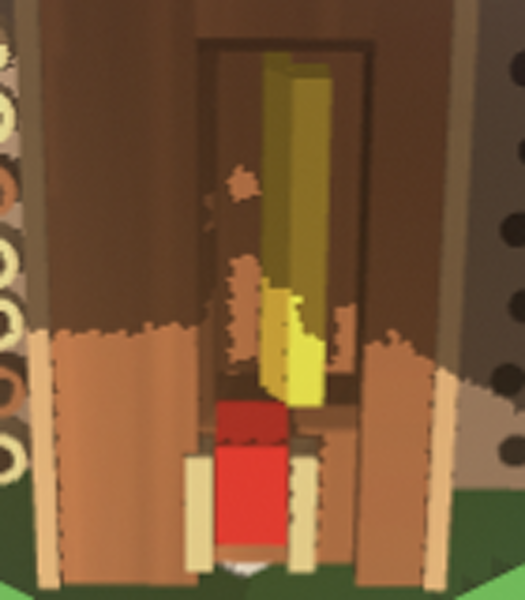

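View pics/w1y.png

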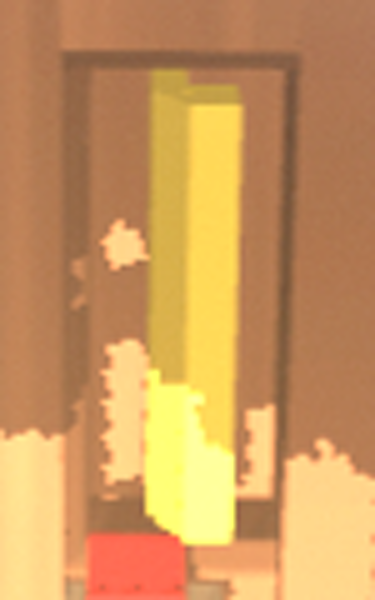

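```bash
python3 - <<'E'
from h import *
import pickle
st,p,d=pickle.load(open('pics/w1.pkl','rb'));C=cam('wrist',st)
f=lambda q:(np.array(q,float)+.5)/3.75+[255,190]-.5
L=onz(C,f([(197,80),(198,320)]),np.full(2,.05))
Rr=onz(C,f([(372,80),(360,340)]),np.full(2,.05))
B=onz(C,f([(200,43),(372,43)]),np.full(2,.05))
E1=onz(C,f([(40,330),(50,570)]),np.full(2,.05)); E2=onz(C,f([(465,60),(436,560)]),np.full(2,.05))
Y=onz(C,f([(293,80),(289,390)]),np.full(2,.05)); Y4=onz(C,f([(263,60),(262,380)]),np.full(2,.04)); YR=onz(C,f([(331,80),(325,390)]),np.full(2,.05))
K=onz(C,f([(216,447),(286,447)]),np.full(2,.06)); K2=onz(C,f([(216,545),(286,545)]),np.full(2,.06));K3=onz(C,f([(216,402),(286,402)]),np.full(2,.05))
hx=lambda a,b:np.degrees(np.arctan2(b[1]-a[1],b[0]-a[0]))
for n,v in dict(L=L,R=Rr,E1=E1,E2=E2,Y=Y,Y4=Y4,YR=YR).items():print(n,v.round(4).tolist(),hx(*v))
print('B',hx(*B)-90,'K',hx(*K)-90)
print('tool yaw',np.degrees(np.arctan2(*R.from_quat(st['eef_rot']).as_matrix()[[1,0],2])))
th=np.radians(-18.3);X=np.array([np.cos(th),np.sin(th),0]);Yv=np.array([-X[1],X[0],0])
o=np.array([.603,.233,0])
for n,v in dict(L=L,R=Rr,B=B,Y=Y,Y4=Y4,YR=YR,K=K,K2=K2,K3=K3,E1=E1,E2=E2).items():print(n,'x',((v-o)@X*1e3).round(1),'y',((v-o)@Yv*1e3).round(1))
print(d[200:300:12,313],d[200:300:12,340])
C=cam('top')
E
```

```text
L [[0.5655, 0.2412, 0.05], [0.6172, 0.2237, 0.05]] -18.750732752646318
R [[0.5772, 0.2762, 0.05], [0.6331, 0.2564, 0.05]] -19.51570624168055
E1 [[0.6084, 0.1896, 0.05], [0.6665, 0.1698, 0.05]] -18.799682824060696
E2 [[0.5792, 0.296, 0.05], [0.6926, 0.2569, 0.05]] -19.022871221008703
Y [[0.5719, 0.2604, 0.05], [0.6398, 0.2376, 0.05]] -18.57713015507136
Y4 [[0.568, 0.2552, 0.04], [0.6399, 0.2313, 0.04]] -18.386568281077615
YR [[0.5745, 0.268, 0.05], [0.6423, 0.2453, 0.05]] -18.489007583145952
B -18.40248042435394 K -18.441940382469284
tool yaw -18.37156182721576
L x [-38.2  16.4] y [-3.9 -4.4]
R x [-38.1  21.3] y [32.9 31.7]
B x [-46.1 -46. ] y [-3.2 32.7]
Y x [-38.1  33.4] y [16.3 15.9]
Y4 x [-40.2  35.6] y [10.1 10. ]
YR x [-38.1  33.5] y [24.3 24. ]
K x [42.5 42.6] y [-0.4 15. ]
K2 x [67.3 67.3] y [-0.6 15.2]
K3 x [36.4 36.4] y [-0.5 15.3]
E1 x [18.7 80.1] y [-39.5 -40.1]
E2 x [-42.4  77.6] y [52.4 50.9]
[0.3119313  0.34406126 0.34570143 0.35030323 0.35245737 0.35741326
 0.36097077 0.3636773  0.35176513] [0.3104864  0.3154125  0.3185888  0.32220754 0.32440805 0.3252468
 0.33036062 0.3339143  0.33652863]
```

```bash
python3 - <<'E'
from h import *
C=cam('top');t=cv2.imread('pics/top0.png')
c=cv2.convertScaleAbs(t[175:250,135:190],alpha=1.8);cv2.imwrite('pics/hz2.png',cv2.resize(c,None,fx=8,fy=8,interpolation=cv2.INTER_CUBIC))
t=cv2.imread('pics/scene0.png');c=cv2.convertScaleAbs(t[125:225,330:460],alpha=1.2);cv2.imwrite('pics/sz2.png',cv2.resize(c,None,fx=6,fy=6,interpolation=cv2.INTER_CUBIC))
E
```

```text
(no output)
```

View pics/hz2.png

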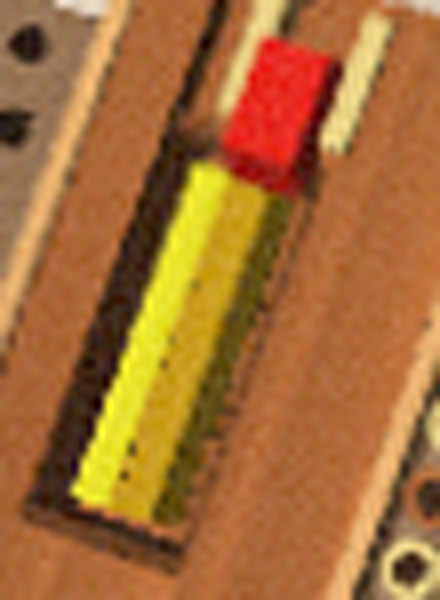

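View pics/sz2.png

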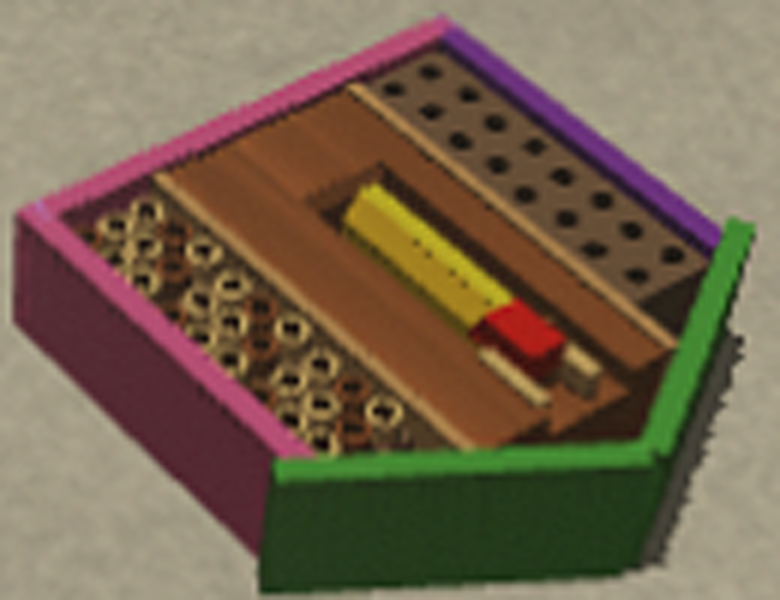

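```bash
python3 - <<'E'
from h import *
C=cam('top');f=lambda q:(np.array(q,float)+.5)/8+[135,175]-.5
th=np.radians(-18.5);X=np.array([np.cos(th),np.sin(th),0]);Yv=np.array([-X[1],X[0],0]);o=np.array([.603,.233,0])
for n,q,z in(('cornerBR(-46.5,-10.5)',[(180,575)],.05),('cornerBL',[(27,510)],.05),('Y(10)',[(112,505),(228,180)],.05),('YR(18)',[(72,492),(195,165)],.05),('Y4(4)',[(155,518),(265,195)],.04),('catch K',[(228,140),(295,155)],.06),('K2',[(265,38),(333,55)],.06)):
    v=onz(C,f(q),np.full(len(q),z));print(n,'x',((v-o)@X*1e3).round(1),'y',((v-o)@Yv*1e3).round(1))
C=cam('scene');f=lambda q:(np.array(q,float)+.5)/6+[330,125]-.5
for n,q,z in(('Y10',[(345,222),(472,328)],.05),('YR18',[(373,185),(510,300)],.05),('cornerBL',[(380,165)],.05),('cornerBR',[(308,210)],.05)):
    v=onz(C,f(q),np.full(len(q),z));print(n,'x',((v-o)@X*1e3).round(1),'y',((v-o)@Yv*1e3).round(1))
E
```

```text
cornerBR(-46.5,-10.5) x [-46.6] y [-5.2]
cornerBL x [-44.7] y [31.6]
Y(10) x [-37.5  36. ] y [14.2 14.8]
YR(18) x [-37.8  36.7] y [23.5 22.9]
Y4(4) x [-37.6  36. ] y [8.2 9.9]
catch K x [43.7 45.3] y [13.8 -1.1]
K2 x [66.6 67.9] y [14.  -1.3]
Y10 x [-25.2  40.8] y [-4.7 -4.4]
YR18 x [-34.6  37.9] y [16.6 15.9]
cornerBL x [-41.5] y [25.9]
cornerBR x [-37.5] y [-11.3]
```

```bash
python3 - <<'E'
from h import *
C=cam('scene');t=cv2.imread('pics/scene0.png')
w=np.array([[.5449,-.16,.066],[.5603,-.2232,.066],[.5771,-.2855,.066]])
u=proj(C,w)
th=np.radians(-18.5);X=np.array([np.cos(th),np.sin(th),0]);Yv=np.array([-X[1],X[0],0]);o=np.array([.603,.233,0])+.0005*X+.0057*Yv
G=np.array([o+x*X+y*Yv+[0,0,z] for x,y,z in [(-46.5e-3,-10.5e-3,.05),(-46.5e-3,27e-3,.05),(40e-3,10e-3,.05),(-38e-3,18e-3,.05),(42e-3,8e-3,.06),(42e-3,-7e-3,.06)]])
v=proj(C,G)
im=t.copy();big=cv2.resize(im,None,fx=6,fy=6,interpolation=cv2.INTER_CUBIC)
for q in np.r_[u,v]: cv2.circle(big,tuple(int(a) for a in (q+.5)*6),5,(255,0,255),2)
a=big[125*6:225*6,330*6:460*6];b=big[260*6:380*6,180*6:300*6]
cv2.imwrite('pics/chk1.png',a);cv2.imwrite('pics/chk2.png',cv2.resize(b,(600,600)))
print(u.round(1),v.round(1))
print(proj(C,onz(C,u,np.full(3,.066)))-u)
E
```

```text
[[248.7 273.7]
 [229.6 304.5]
 [209.8 338.3]] [[380.7 156.3]
 [393.9 149.8]
 [415.4 175.3]
 [393.4 153.5]
 [416.1 172.6]
 [410.6 175.5]]
[[ 1.53477231e-12 -7.95807864e-13]
 [ 9.51558832e-11 -6.50857146e-11]
 [ 3.19764126e-09 -2.74309286e-09]]
```

View pics/chk1.png

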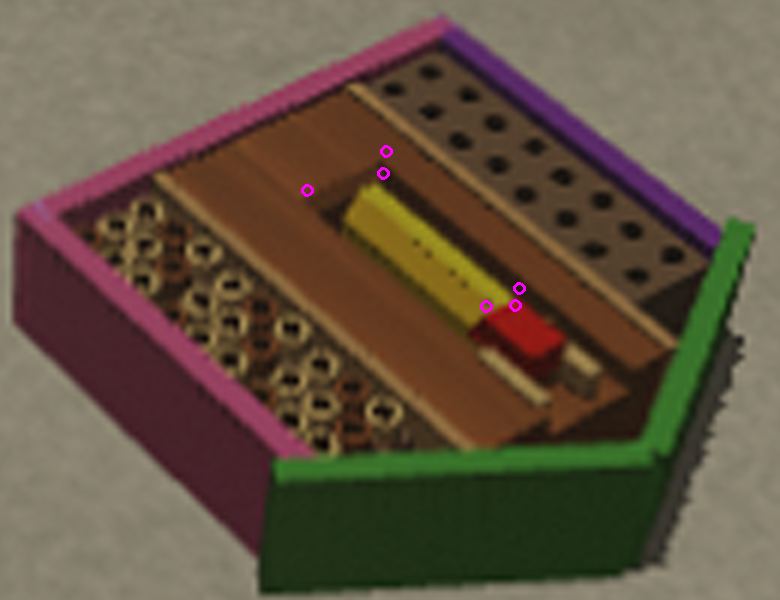

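View pics/chk2.png

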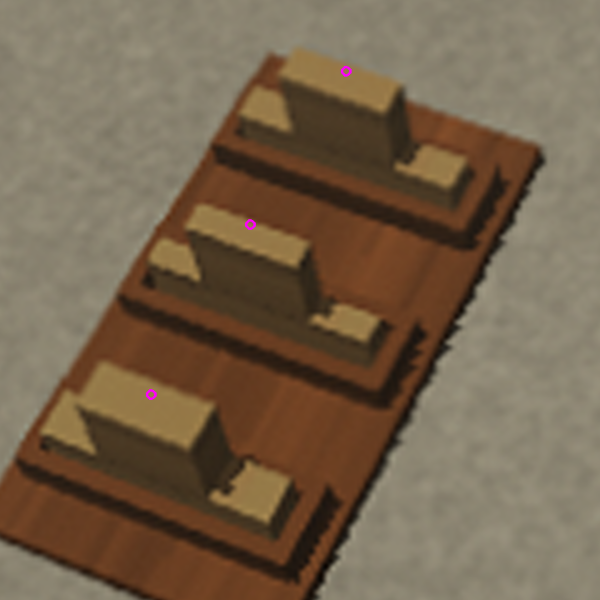

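Emit:
{"fn": "arm_command", "kwargs": {"plan": [[0.088,0,0,0,-0.143],[0.088,0,0,0,-0.143],[0.088,0,0,0,-0.143],[0.088,0,0,0,-0.143],[0.088,0,-0.0485,-0.0185,0],[0.088,0,-0.0485,-0.0185,0],[0.088,0,-0.0485,-0.0185,0],[0.088,0,-0.0485,-0.0185,0],[0.088,0,-0.0485,-0.0185,0],[0.088,0,-0.0485,-0.0185,0],[0.088,0,-0.0485,-0.0185,0],[0.088,0,-0.0485,-0.0185,0]]}}

```text
clock: 3.02
tool_pos: [0.528, -0.165, 0.2111]
eef_rot: [-0.09, 0.701, 0.09, 0.702]
contact_force: [-0.1, 0.6, 0.5]
opening: 0.998
```

Emit:
{"fn": "arm_command", "kwargs": {"plan": [[0.088,0.01,0,0,0],[0.088,0,0,0,0]]}}

```text
clock: 3.28
tool_pos: [0.5277, -0.1633, 0.2003]
eef_rot: [-0.089, 0.702, 0.09, 0.701]
contact_force: [-0.1, -0.2, -0.4]
opening: 1.001
```

```bash
python3 look.py w2
```

```text
3.275 [ 0.52774303 -0.16326385  0.20028706] [-0.08895372  0.70167384  0.09038244  0.70112201] [-0.11455688 -0.15650112 -0.38519842] 1.0013218331805753 0.019937067983421188
```

View pics/w2.png

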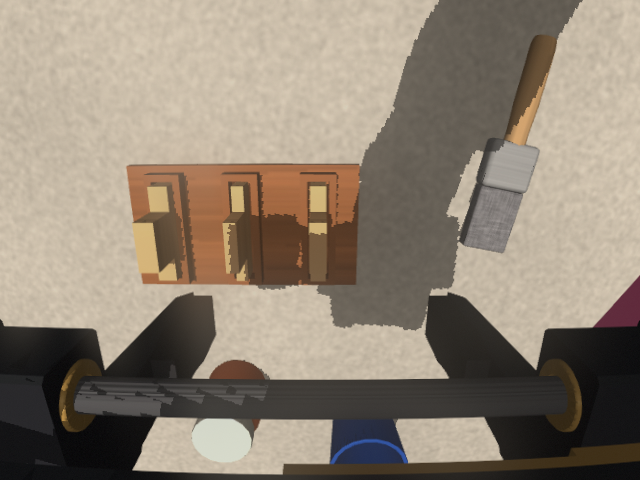

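The wrist view shows the rack with the chosen board at around (318,240), its tab top at about rows 218-283. The other two boards are at (238,235) and (155,235).

```bash
python3 - <<'E'
import cv2
t=cv2.imread('pics/w2.png')
c=cv2.convertScaleAbs(t[165:295,290:370],alpha=1.5);cv2.imwrite('pics/w2z.png',cv2.resize(c,None,fx=4.6,fy=4.6,interpolation=cv2.INTER_CUBIC))
E
```

```text
(no output)
```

View pics/w2z.png

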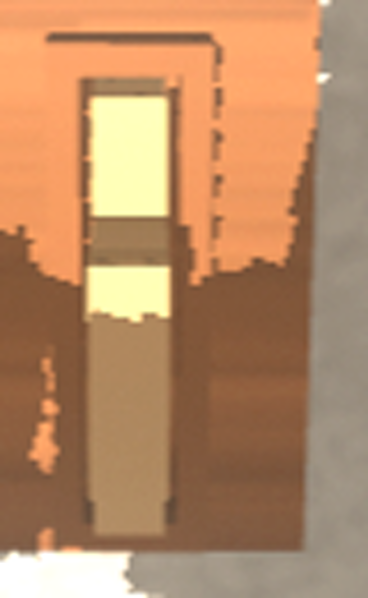

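```bash
python3 - <<'E'
from h import *
import pickle
st,p,d=pickle.load(open('pics/w2.pkl','rb'));C=cam('wrist',st)
f=lambda q:(np.array(q,float)+.5)/4.6+[290,165]-.5
w=onz(C,f([(86,265),(172,265),(166,535),(94,535)]),np.full(4,.066))
print(w.round(4),w.mean(0).round(4))
print('th',np.linalg.norm(w[1]-w[0]),np.linalg.norm(w[2]-w[3]),'len',np.linalg.norm(w[3]-w[0]))
a=(w[2]+w[3]-w[0]-w[1]);print(np.degrees(np.arctan2(a[1],a[0])))
s=onz(C,f([(88,96),(170,96),(90,215),(168,215)]),np.full(4,.032));print('tongue',s.round(4),np.linalg.norm(s[1]-s[0]))
A=R.from_quat(st['eef_rot']).as_matrix();print('tool yaw',np.degrees(np.arctan2(A[1,2],A[0,2])))
for m in (w.mean(0),np.array([.5449,-.16,.066])): print('delta tool',((m-st['tool_pos'])@A).round(4))
E
```

```text
[[ 0.5267 -0.1705  0.066 ]
 [ 0.5232 -0.1573  0.066 ]
 [ 0.5684 -0.1464  0.066 ]
 [ 0.5714 -0.158   0.066 ]] [ 0.5474 -0.158   0.066 ]
th 0.013617068337668216 0.011963655173957304 len 0.046420460341210175
14.621419423810982
tongue [[ 0.5064 -0.1761  0.032 ]
 [ 0.5028 -0.1624  0.032 ]
 [ 0.5268 -0.1706  0.032 ]
 [ 0.5233 -0.1573  0.032 ]] 0.014165862689852047
tool yaw 14.570604424685287
delta tool [ 0.1343 -0.0002  0.0204]
delta tool [ 0.1343 -0.0014  0.0175]
```

Emit:
{"fn": "arm_command", "kwargs": {"plan": [[0.045,0,-0.0005,0.017,0],[0.045,0.03,0,0,0],[0.045,0.03,0,0,0],[0.045,0.03,0,0,0],[0.045,0.03,0,0,0],[0.045,0.02,0,0,0],[0.045,0.015,0,0,0],[0.045,0.004,0,0,0],[0.045,0,0,0,0]]}}

```text
clock: 4.45
tool_pos: [0.545, -0.1615, 0.0421]
eef_rot: [-0.089, 0.701, 0.089, 0.702]
contact_force: [-0.3, 0.5, 0.8]
opening: 0.511
```

```bash
python3 look.py w3
```

```text
4.45 [ 0.54498626 -0.16146122  0.04206819] [-0.08882679  0.70125618  0.08890724  0.7017443 ] [-0.27291596  0.53277961  0.77488855] 0.5110839668818526 0.01184607479618753
```

View pics/w3.png

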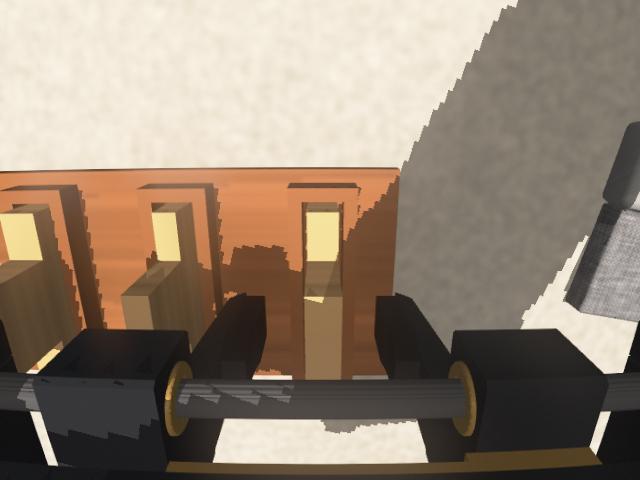

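The open fingers (inner edges about columns 265 and 375) straddle the tab, centred at column 323. I'll pinch it gently now.

Emit:
{"fn": "arm_command", "kwargs": {"plan": [[0.0,0,0,0,0],[0.0,0,0,0,0],[0.0,0,0,0,0],[0.0,0,0,0,0],[0.0,0,0,0,0],[0.0,0,0,0,0]], "force": 15}}

```text
clock: 5.25
tool_pos: [0.5445, -0.1621, 0.0417]
eef_rot: [-0.089, 0.702, 0.089, 0.702]
contact_force: [-0.2, -0.4, 1.1]
opening: 0.148
```

```bash
python3 -c "
from plant import r
s=r.get_state();print(s['opening']*88.1,s['contact_force'],s['clock'])"
```

```text
13.011693056059215 [-0.24082852 -0.42034693  1.13265113] 5.25
```

Pinch reads 13.0 mm, so this is the 13 mm board. I'll grip harder and lift it.

Emit:
{"fn": "arm_command", "kwargs": {"plan": [[0.0,0,0,0,0],[0.0,0,0,0,0],[0.0,-0.02,0,0,0],[0.0,-0.03,0,0,0],[0.0,-0.035,0,0,0],[0.0,-0.035,0,0,0],[0.0,0,0,0,0.145],[0.0,0,0,0,0.145],[0.0,0,0,0,0.145],[0.0,0,0,0,0.142],[0.0,0,0,0,0],[0.0,0,0,0,0]], "force": 50}}

```text
clock: 6.75
tool_pos: [0.5445, -0.162, 0.1616]
eef_rot: [0.114, 0.698, -0.114, 0.698]
contact_force: [0.6, 0.5, -0.9]
opening: 0.144
```

```bash
python3 look.py w4; python3 - <<'E'
from h import *
st=r.get_state();A=R.from_quat(st['eef_rot']).as_matrix();print('yaw',np.degrees(np.arctan2(A[1,2],A[0,2])),A[:,0])
th=np.radians(-18.5);X=np.array([np.cos(th),np.sin(th),0]);Yv=np.array([-X[1],X[0],0]);o=np.array([.603,.233,0])+.0005*X+.0057*Yv
print(o,st['opening']*88.1,((o+[0,0,.13]-st['tool_pos'])@A).round(4))
E
```

```text
6.75 [ 0.54445469 -0.1619646   0.16158544] [ 0.11384158  0.69797397 -0.11378528  0.69780036] [ 0.58937144  0.46808468 -0.92118922] 0.14371652025593507 0.006670227254775133
yaw -18.554125521783728 [-1.72105702e-04  2.42411368e-04 -9.99999956e-01]
[0.6052828  0.23824679 0.        ] 12.822448316489968 [ 0.0317  0.3988 -0.0697]
```

View pics/w4.png

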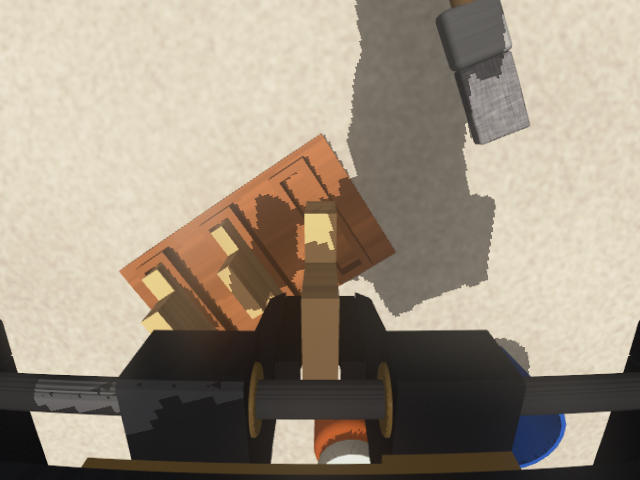

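```bash
python3 - <<'E'
import cv2
t=cv2.imread('pics/w4.png')
c=cv2.convertScaleAbs(t[190:320,280:360],alpha=1.4);cv2.imwrite('pics/w4z.png',cv2.resize(c,None,fx=4.6,fy=4.6,interpolation=cv2.INTER_CUBIC))
E
```

```text
(no output)
```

View pics/w4z.png

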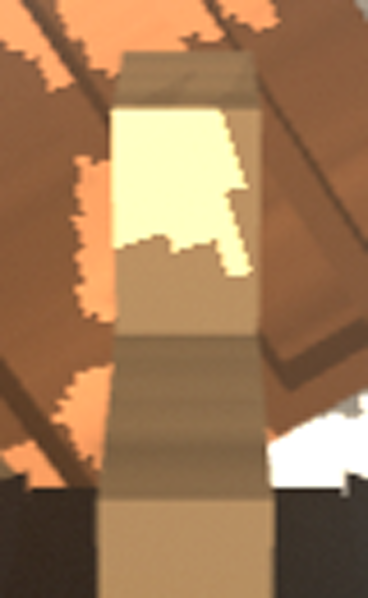

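```bash
cat > bt.py <<'E'
from h import *
def inTool(px,xt):  # pixel to tool frame at tool x = xt
    c=r.calibration('wrist');M=c['mount'];K=np.array([[c['fx'],0,c['cx']],[0,c['fy'],c['cy']],[0,0,1.]])
    u=cv2.undistortPoints(np.asarray(px,float).reshape(-1,1,2),K,np.array([c['k1'],0,0,0.]))[:,0]
    d=np.c_[u,np.ones(len(u))]@M[:3,:3].T;e=M[:3,3]
    return e+d*((xt-e[0])/d[:,0])[:,None]
E
python3 - <<'E'
from bt import *
f=lambda q:(np.array(q,float)+.5)/4.6+[280,190]-.5
h=.0417
for n,q,z,tz in(('tongue top edge',[(111,107),(261,107)],.032,-41),('tongue bottom',[(122,52),(252,52)],.008,-41),('tab base',[(116,335),(259,335)],.032,-20),('tab top',[(98,497),(272,497)],.066,-20)):
    v=inTool(f(q),h-z)*1e3;print(n,v.round(1).tolist(),'ymid',v[:,1].mean().round(2),'thk',(v[1,1]-v[0,1]).round(2),'z off',(v[:,2].mean()-tz).round(2))
E
```

```text
tongue top edge [[9.7, -4.9, -41.3], [9.7, 8.2, -41.3]] ymid 1.65 thk 13.09 z off -0.34
tongue bottom [[33.7, -4.7, -41.1], [33.7, 8.2, -41.1]] ymid 1.76 thk 12.98 z off -0.1
tab base [[9.7, -4.7, -20.1], [9.7, 8.3, -20.1]] ymid 1.77 thk 12.98 z off -0.07
tab top [[-24.3, -4.8, -20.4], [-24.3, 7.9, -20.4]] ymid 1.54 thk 12.72 z off -0.39
```

Emit:
{"fn": "arm_command", "kwargs": {"plan": [[0.0,0,0.0498,-0.0087,0],[0.0,0,0.0498,-0.0087,0],[0.0,0,0.0498,-0.0087,0],[0.0,0,0.0498,-0.0087,0],[0.0,0,0.0498,-0.0087,0],[0.0,0,0.0498,-0.0087,0],[0.0,0,0.0498,-0.0087,0],[0.0,0,0.0498,-0.0087,0],[0.0,0.03,0,0,0],[0.0,0.025,0,0,0],[0.0,0,0,0,0],[0.0,0,0,0,0]]}}

```text
clock: 8.3
tool_pos: [0.6067, 0.2378, 0.1075]
eef_rot: [0.115, 0.697, -0.114, 0.698]
contact_force: [-0.2, -0.4, -0.9]
opening: 0.141
```

```bash
python3 look.py w5; python3 - <<'E'
from h import *
import pickle
st=pickle.load(open('pics/w5.pkl','rb'))[0];A=R.from_quat(st['eef_rot']).as_matrix();print('yaw',np.degrees(np.arctan2(A[1,2],A[0,2])),A[:,0])
th=np.radians(-18.5);X=np.array([np.cos(th),np.sin(th),0]);Yv=np.array([-X[1],X[0],0]);o=np.array([.603,.233,0])
print((st['tool_pos']-o)@X,(st['tool_pos']-o)@Yv,st['opening']*88.1)
t=cv2.imread('pics/w5.png');c=cv2.convertScaleAbs(t[120:320,260:400],alpha=1.4);cv2.imwrite('pics/w5z.png',cv2.resize(c,None,fx=3,fy=3,interpolation=cv2.INTER_CUBIC))
E
```

```text
8.3 [0.6066935  0.23779595 0.10753966] [ 0.11498386  0.69744182 -0.11427947  0.69806434] [-0.2185701  -0.39255753 -0.90531355] 0.14108341660487744 0.015130525796151291
yaw -18.659230488824385 [ 1.03021775e-03  8.40254496e-04 -9.99999116e-01]
0.0019808524967142417 0.0057200811281209645 12.429449002889703
```

View pics/w5.png

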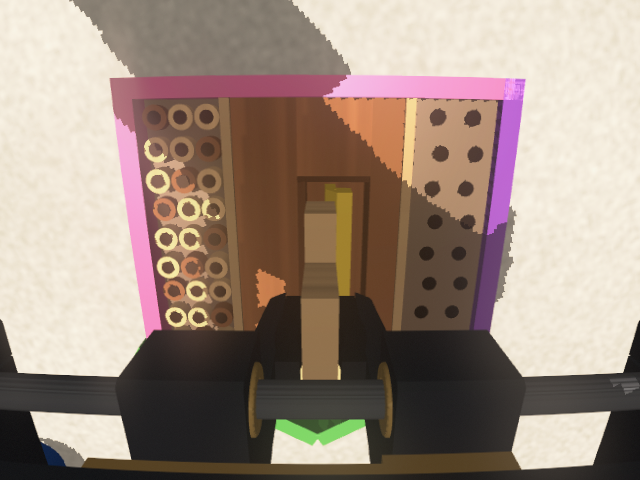

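View pics/w5z.png

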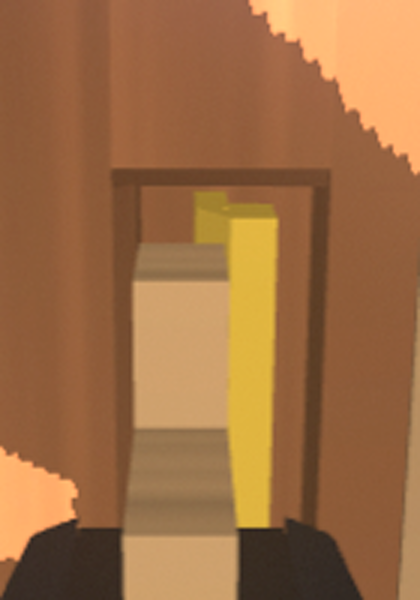

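The board is hovering over the gap. Its lower end edge is at about (306-336, 201) and the gap mouth's corner at about (298,177). I'll compare the two in the same camera.

```bash
python3 - <<'E'
from bt import *
f=lambda q:(np.array(q,float)+.5)/3+[260,120]-.5
H=.1075
for n,q,x in(('gap L -10.5',[(113,185),(106,430)],H-.05),('B -46.5',[(115,170),(328,170)],H-.05),('recess R',[(329,190),(318,430)],H-.05),('Y10',[(229,218),(229,260)],H-.05),('Y18',[(277,218),(270,520)],H-.05),('Y4',[(195,205),(195,240)],H-.04),('Lbottom of bevel -6.5',[(138,200),(137,240)],H-.044),
  ('tongue bottom',[(139,243),(227,243)],.0337),('tongue top',[(133,281),(228,281)],.0097),('tab base',[(132,430),(229,430)],.0097),('tab top',[(123,535),(238,535)],-.0243)):
    v=inTool(f(q),x)*1e3;print(n,v[:,1:].round(1).tolist())
E
```

```text
gap L -10.5 [[-10.0, -46.3], [-12.1, -1.5]]
B -46.5 [[-9.6, -48.8], [26.7, -48.8]]
recess R [[27.0, -45.4], [26.6, -1.5]]
Y10 [[9.9, -40.5], [10.0, -33.1]]
Y18 [[18.2, -40.5], [18.2, 16.5]]
Y4 [[4.2, -41.0], [4.2, -34.6]]
Lbottom of bevel -6.5 [[-5.9, -42.6], [-6.2, -35.4]]
tongue bottom [[-4.8, -41.2], [8.7, -41.2]]
tongue top [[-4.8, -41.2], [7.9, -41.1]]
tab base [[-5.2, -19.8], [8.3, -19.8]]
tab top [[-4.9, -20.3], [8.0, -20.3]]
```

Emit:
{"fn": "arm_command", "kwargs": {"plan": [[0.0,0.005,-0.0005,-0.0023,0],[0.0,0.003,0,0,0],[0.0,0,0,0,0],[0.0,0,0,0,0]]}}

```text
clock: 8.85
tool_pos: [0.6038, 0.238, 0.0988]
eef_rot: [0.115, 0.698, -0.115, 0.698]
contact_force: [0.1, 0.3, 0.3]
opening: 0.142
```

```bash
python3 look.py w6; python3 - <<'E'
from h import *
import pickle
st=pickle.load(open('pics/w6.pkl','rb'))[0]
th=np.radians(-18.5);X=np.array([np.cos(th),np.sin(th),0]);Yv=np.array([-X[1],X[0],0]);o=np.array([.603,.233,0])
print((st['tool_pos']-o)@X,(st['tool_pos']-o)@Yv,st['opening']*88.1)
t=cv2.imread('pics/w6.png');c=cv2.convertScaleAbs(t[120:320,260:400],alpha=1.4);cv2.imwrite('pics/w6z.png',cv2.resize(c,None,fx=4,fy=4,interpolation=cv2.INTER_CUBIC)[:600])
E
```

```text
8.85 [0.60384661 0.23798595 0.09880161] [ 0.11471737  0.69770062 -0.11461719  0.69779415] [0.09287293 0.27459275 0.28327097] 0.14175454125444645 0.001483296004524441
-0.0007792001005428851 0.004996927469239216 12.48857508451673
```

View pics/w6z.png

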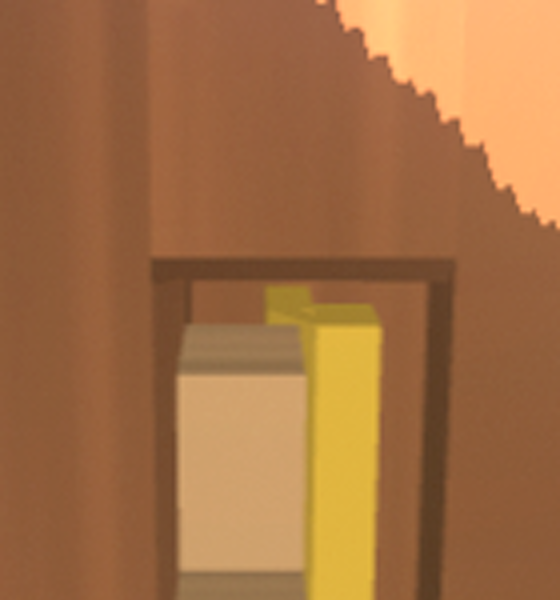

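```bash
python3 - <<'E'
from bt import *
f=lambda q:(np.array(q,float)+.5)/4+[260,120]-.5
H=.0988
for n,q,x in(('gap L -10.5',[(153,280),(158,580)],H-.05),('B -46.5',[(155,260),(452,260)],H-.05),('recess R',[(453,290),(440,580)],H-.05),('Y10',[(315,325),(313,560)],H-.05),('Y18',[(381,325),(374,580)],H-.05),('Y4',[(265,305),(265,320)],H-.04),('bevel -6.5',[(189,300),(188,320)],H-.044),
  ('tongue bottom',[(187,325),(300,325)],.0337),('tongue top',[(177,374),(306,374)],.0097)):
    v=inTool(f(q),x)*1e3;print(n,v[:,1:].round(1).tolist())
E
```

```text
gap L -10.5 [[-9.3, -43.6], [-9.3, -3.9]]
B -46.5 [[-9.0, -46.1], [27.6, -46.1]]
recess R [[27.8, -42.3], [27.6, -3.9]]
Y10 [[10.8, -37.9], [10.9, -6.7]]
Y18 [[19.0, -37.9], [19.0, -3.9]]
Y4 [[4.7, -38.4], [4.7, -36.4]]
bevel -6.5 [[-5.1, -39.9], [-5.2, -37.3]]
tongue bottom [[-4.6, -41.1], [8.4, -41.1]]
tongue top [[-4.8, -41.2], [8.1, -41.2]]
```

Aligned in the same camera: the board is 0.85 mm to +y and 0.5 mm to -x of the gap centre. I'll lower it in small steps.

Emit:
{"fn": "arm_command", "kwargs": {"plan": [[0.0,0.005,0.0,0,0],[0.0,0.005,0,0,0],[0.0,0.004,0,0,0],[0.0,0.003,0,0,0],[0.0,0,0,0,0]]}}

```text
clock: 9.52
tool_pos: [0.603, 0.2381, 0.0812]
eef_rot: [0.114, 0.698, -0.115, 0.697]
contact_force: [-1.7, 0.9, -0.8]
opening: 0.141
```

Emit:
{"fn": "arm_command", "kwargs": {"plan": [[0.0,0.003,0,0,0],[0.0,0.003,0,0,0],[0.0,0,0,0,0]]}}

```text
clock: 9.9
tool_pos: [0.6035, 0.2374, 0.0754]
eef_rot: [0.114, 0.698, -0.115, 0.698]
contact_force: [-2.1, -0.2, -0.1]
opening: 0.141
```

Emit:
{"fn": "arm_command", "kwargs": {"plan": [[0.0,0.003,0,0,0],[0.0,0.002,0,0,0],[0.0,0,0,0,0]]}}

```text
clock: 10.28
tool_pos: [0.6036, 0.2374, 0.0703]
eef_rot: [0.114, 0.698, -0.115, 0.698]
contact_force: [-1.9, -1.6, 0.4]
opening: 0.142
```

Emit:
{"fn": "arm_command", "kwargs": {"plan": [[0.0,0.003,0,0,0],[0.0,0.002,0,0,0],[0.0,0,0,0,0]]}}

```text
clock: 10.65
tool_pos: [0.6035, 0.2375, 0.0652]
eef_rot: [0.114, 0.698, -0.115, 0.697]
contact_force: [-1.7, -3.0, -1.1]
opening: 0.141
```

```bash
python3 look.py w7; python3 - <<'E'
import cv2
t=cv2.imread('pics/w7.png');c=cv2.convertScaleAbs(t[150:350,240:420],alpha=1.4);cv2.imwrite('pics/w7z.png',cv2.resize(c,None,fx=3,fy=3,interpolation=cv2.INTER_CUBIC)[:600])
E
```

```text
10.65 [0.60347615 0.2374942  0.06516936] [ 0.11441877  0.69798498 -0.11500928  0.69749421] [-1.67551375 -3.0278227  -1.13858552] 0.14106436685939985 0.002519028071651383
```

View pics/w7z.png

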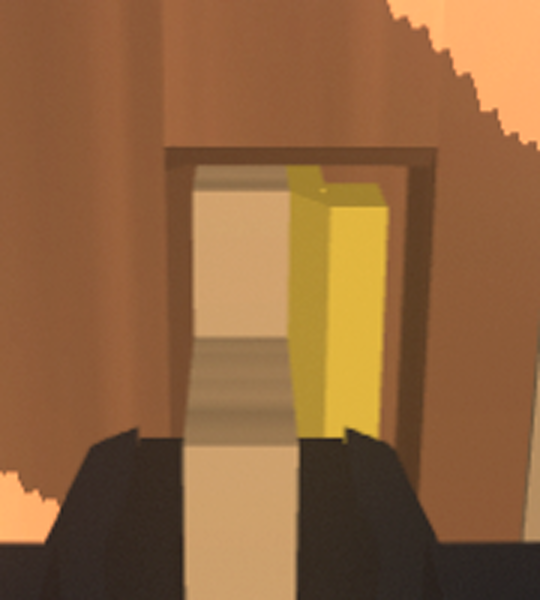

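The board is in the gap, touching the yellow bar cleanly at column ~336, with low forces. Underside is about 9.5 mm above home. I'll keep pushing.

Emit:
{"fn": "arm_command", "kwargs": {"plan": [[0.0,0.003,0,0,0],[0.0,0.002,0,0,0],[0.0,0,0,0,0]]}}

```text
clock: 11.08
tool_pos: [0.6036, 0.2377, 0.0604]
eef_rot: [0.115, 0.698, -0.115, 0.698]
contact_force: [-3.3, -3.5, -1.5]
opening: 0.146
```

Emit:
{"fn": "arm_command", "kwargs": {"plan": [[0.0,0.002,0,0,0],[0.0,0.001,0,0,0],[0.0,0,0,0,0]]}}

```text
clock: 11.45
tool_pos: [0.6039, 0.2377, 0.0574]
eef_rot: [0.115, 0.698, -0.115, 0.698]
contact_force: [-2.3, -2.5, -1.4]
opening: 0.141
```

Emit:
{"fn": "arm_command", "kwargs": {"plan": [[0.0,0.001,0,0,0],[0.0,0,0,0,0]]}}

```text
clock: 11.7
tool_pos: [0.6043, 0.2376, 0.0567]
eef_rot: [0.115, 0.697, -0.115, 0.698]
contact_force: [-1.8, -2.9, -0.7]
opening: 0.142
```

```bash
python3 look.py w8; python3 - <<'E'
import cv2
t=cv2.imread('pics/w8.png');c=cv2.convertScaleAbs(t[150:350,240:420],alpha=1.4);cv2.imwrite('pics/w8z.png',cv2.resize(c,None,fx=3,fy=3,interpolation=cv2.INTER_CUBIC)[:600])
E
```

```text
11.7 [0.60430812 0.23760506 0.05671707] [ 0.11478156  0.69740926 -0.11479364  0.6980458 ] [-1.78807492 -2.85622015 -0.74711873] 0.14229393003709767 0.0012001757737422417
```

View pics/w8z.png

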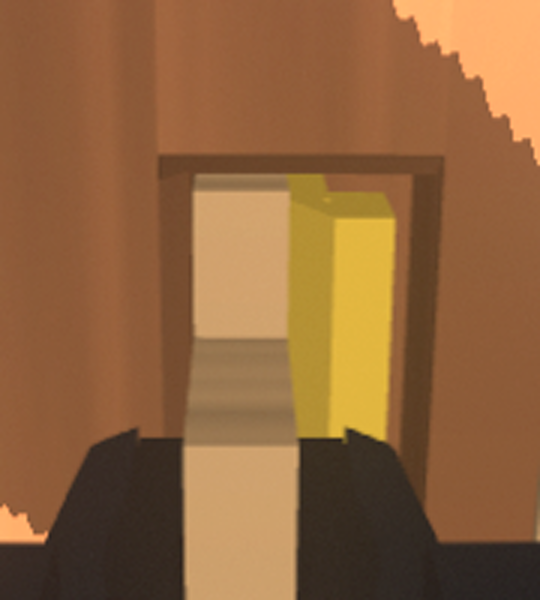

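Emit:
{"fn": "arm_command", "kwargs": {"plan": [[0.0,0.001,0,0,0],[0.0,0,0,0,0]]}}

```text
clock: 12.0
tool_pos: [0.6043, 0.2377, 0.0558]
eef_rot: [0.115, 0.697, -0.115, 0.698]
contact_force: [0.5, -3.1, -0.3]
opening: 0.141
```

Emit:
{"fn": "arm_command", "kwargs": {"plan": [[0.0,0.001,0,0,0],[0.0,0,0,0,0]]}}

```text
clock: 12.25
tool_pos: [0.6043, 0.2378, 0.0557]
eef_rot: [0.115, 0.697, -0.115, 0.698]
contact_force: [-2.3, -5.0, 6.3]
opening: 0.144
```

Emit:
{"fn": "arm_command", "kwargs": {"plan": [[0.0,0.001,0,0,0],[0.0,0,0,0,0]]}}

```text
clock: 12.5
tool_pos: [0.6043, 0.2378, 0.0557]
eef_rot: [0.115, 0.697, -0.115, 0.698]
contact_force: [-3.2, -5.7, 13.1]
opening: 0.142
```

Emit:
{"fn": "arm_command", "kwargs": {"plan": [[0.0,0.001,0,0,0],[0.0,0,0,0,0],[0.0,0,0,0,0]]}}

```text
clock: 12.88
tool_pos: [0.6044, 0.2378, 0.0557]
eef_rot: [0.115, 0.697, -0.115, 0.698]
contact_force: [-5.5, -6.2, 19.2]
opening: 0.136
```

```bash
python3 look.py w9; python3 - <<'E'
from h import *
t=cv2.imread('pics/w9.png');c=cv2.convertScaleAbs(t[150:350,240:420],alpha=1.4);cv2.imwrite('pics/w9z.png',cv2.resize(c,None,fx=3,fy=3,interpolation=cv2.INTER_CUBIC)[:600])
p,d=r.snapshot('scene');cv2.imwrite('pics/s9z.png',cv2.resize(p[100:230,320:470,::-1],None,fx=4.5,fy=4.5,interpolation=cv2.INTER_CUBIC))
E
```

```text
12.875 [0.6043538  0.23778043 0.05568815] [ 0.11483587  0.69711627 -0.11480471  0.69832765] [-5.46362698 -6.24921613 19.24139079] 0.1364790637551035 0.0019957566521536085
```

View pics/w9z.png

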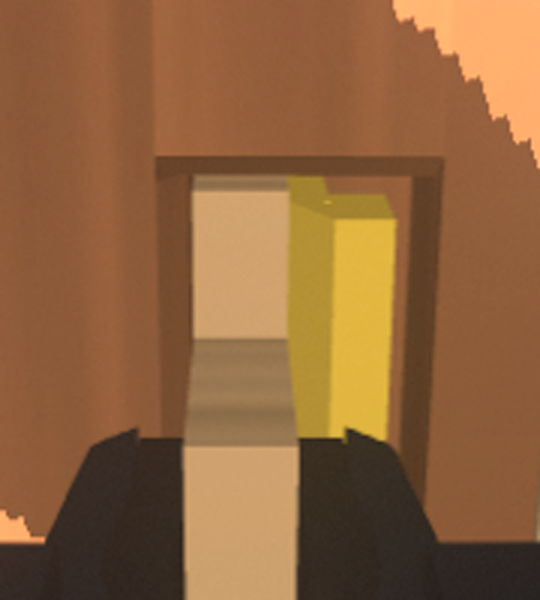

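View pics/s9z.png

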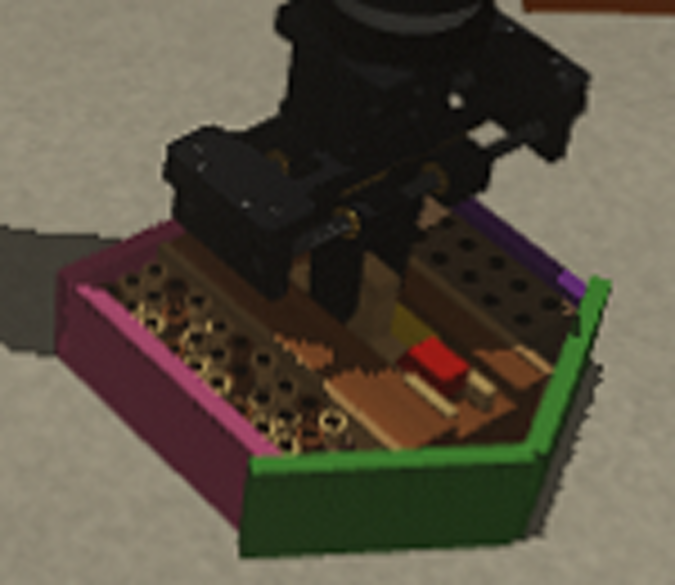

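Force rose to 19 N with the height stuck at 55.7 mm, which is the expected home value. The catch looks out over the tongue in the scene view, near (432,362). I'll take the load off, then open and rise.

Emit:
{"fn": "arm_command", "kwargs": {"plan": [[0.0,-0.003,0,0,0],[0.0,0,0,0,0],[0.035,0,0,0,0],[0.035,0,0,0,0],[0.035,0,0,0,0],[0.035,0,0,0,0]], "force": 20}}

```text
clock: 13.72
tool_pos: [0.6039, 0.2385, 0.0557]
eef_rot: [0.115, 0.698, -0.114, 0.698]
contact_force: [0.7, 0.2, 0.3]
opening: 0.397
```

Emit:
{"fn": "arm_command", "kwargs": {"plan": [[0.035,-0.01,0,0,0],[0.035,-0.03,0,0,0],[0.035,-0.05,0,0,0],[0.035,-0.05,0,-0.02,0],[0.035,0,0,-0.02,0],[0.035,0,0,0,0]]}}

```text
clock: 14.48
tool_pos: [0.5649, 0.2518, 0.1971]
eef_rot: [0.114, 0.698, -0.113, 0.698]
contact_force: [0.5, -0.1, 0.4]
opening: 0.395
```

```bash
python3 look.py w10; python3 - <<'E'
from h import *
t=cv2.imread('pics/w10.png');c=cv2.convertScaleAbs(t[180:360,230:410],alpha=1.3);cv2.imwrite('pics/w10z.png',cv2.resize(c,None,fx=3.3,fy=3.3,interpolation=cv2.INTER_CUBIC))
p,d=r.snapshot('scene');cv2.imwrite('pics/s10z.png',cv2.resize(p[100:230,320:470,::-1],None,fx=4.5,fy=4.5,interpolation=cv2.INTER_CUBIC))
p,d=r.snapshot('top');cv2.imwrite('pics/t10.png',p[:,:,::-1])
E
```

```text
14.475 [0.56485829 0.25184153 0.19705233] [ 0.11423578  0.69778881 -0.11340349  0.69798325] [ 0.47367163 -0.07215683  0.42655764] 0.3953866862163385 0.03855514786085583
```

View pics/w10z.png

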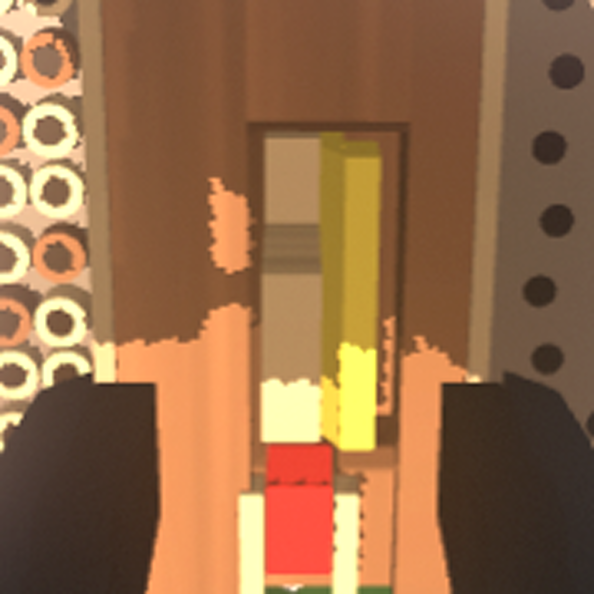

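View pics/s10z.png

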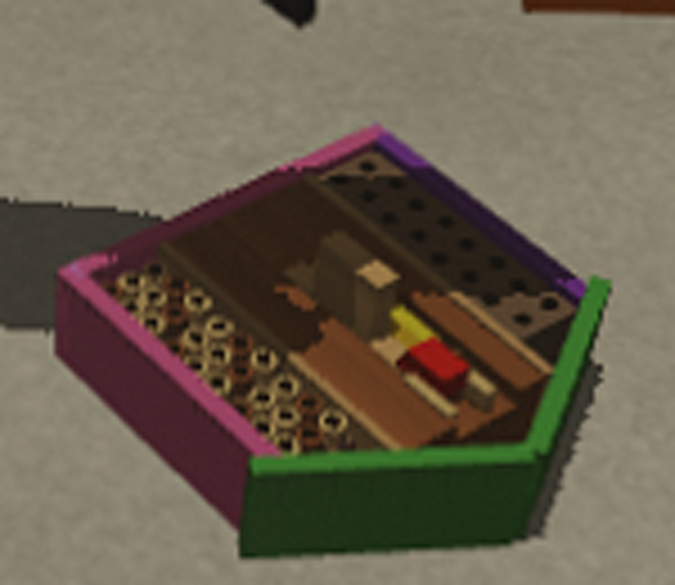

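View pics/t10.png

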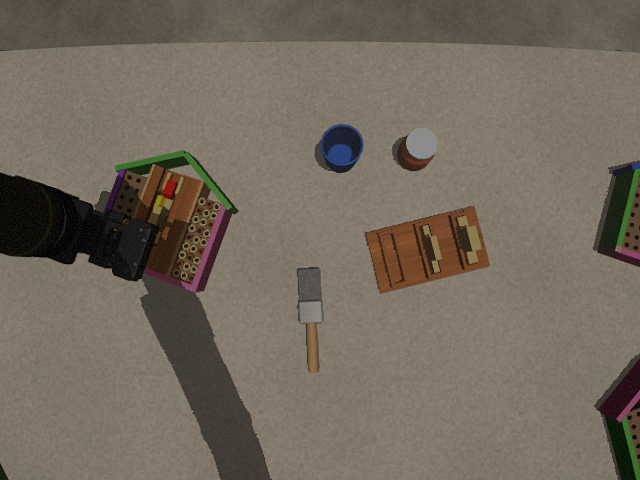

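```bash
python3 - <<'E'
from h import *
import pickle
st,p,d=pickle.load(open('pics/w10.pkl','rb'));C=cam('wrist',st)
f=lambda q:(np.array(q,float)+.5)/3.3+[230,180]-.5
th=np.radians(-18.5);X=np.array([np.cos(th),np.sin(th),0]);Yv=np.array([-X[1],X[0],0]);o=np.array([.603,.233,0])
for n,q,z in(('K',[(266,484),(332,484)],.06),('K2',[(266,574),(332,574)],.06),('K3',[(268,444),(332,444)],.05),('B',[(250,124),(406,124)],.05),('tab top -x edge',[(260,272),(321,272)],.08),('tongue top/tab',[(263,225),(320,225)],.046),('Y18',[(380,155),(376,445)],.05)):
    v=onz(C,f(q),np.full(2,z));print(n,'x',((v-o)@X*1e3).round(1),'y',((v-o)@Yv*1e3).round(1))
K,k,e,A=C
for q in [(290,300),(290,340),(290,420),(290,170),(290,200),(300,530),(150,200),(360,300)]:
    u=f([q])[0];i,j=u.round().astype(int);_,dd=rays(C,[u]);print(q,(e+dd[0]*np.median(d[j-1:j+2,i-1:i+2])).round(4))
E
```

```text
K x [41.4 41.5] y [-0.4 15.7]
K2 x [67.1 67.1] y [-0.6 15.9]
K3 x [35.9 35.9] y [-0.1 15.9]
B x [-46.4 -46.4] y [-3.5 32.4]
tab top -x edge x [-21.5 -21.5] y [-0.7 12.4]
tongue top/tab x [-20.5 -20.5] y [-0.8 12.8]
Y18 x [-39.   36.2] y [26.5 26.9]
(290, 300) [0.5908 0.2431 0.0794]
(290, 340) [0.5997 0.2401 0.0794]
(290, 420) [0.618  0.2339 0.0796]
(290, 170) [0.5724 0.2492 0.0457]
(290, 200) [0.5794 0.2468 0.046 ]
(300, 530) [0.6572 0.2232 0.0597]
(150, 200) [0.5677 0.2162 0.0499]
(360, 300) [0.6075 0.2551 0.0497]
```

```bash
python3 -c "
import cv2,numpy as np
a=cv2.imread('pics/top0.png').astype(int);b=cv2.imread('pics/t10.png').astype(int)
for n,(x0,y0,x1,y1) in dict(cup=(315,120,370,175),jar=(392,125,440,172),brush=(295,262,328,376)).items(): print(n,np.abs(a-b)[y0:y1,x0:x1].max(2).mean())
from plant import r
print(r.finish_job())"
```

```text
cup 7.695537190082645
jar 8.432624113475176
brush 8.19324827219564
the job is handed in; nothing more can be done
None
```

The 13 mm board is fully home in the gap with the red catch sprung back over it. I let go, moved the arm clear and handed the job in at about 14.6 s.

- **Choosing the board:** I pinched only the board in the rack's +y slot. It read 13.0 mm, which rules out the other two thicknesses, so I did not pinch the others.
- **Push:** The wrist force rose to about 19 N with the tool height stuck at 55.7 mm, the expected home height, so the board was on the floor.
- **Checks after release:**
  - Tab top is at 79.5 mm against a nominal 80, and tongue top at 46.0 mm as expected.
  - Catch is within about 0.5 mm of its free position.
  - Yellow bar is displaced about 2.5 mm.
- **Bystanders:** The cup, jar and brush look unmoved in the top view before and after.
- **Disagreements:**
  - The wrist camera read about 1.7 mm to one side. I corrected for this by comparing board and gap in the same picture.
  - The oblique scene camera was several millimetres off, so I did not use it for measuring.
  - Almost no vertical force showed on the way down, against the expected 5 to 20 N, until the floor was reached.

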